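# Hold the sanding block in the trigger clamp

### The job

Hold the sanding block ready for re-facing: lay it flat on the clamp's board, lengthwise and centred between the two jaws, and let go of it. Then squeeze the pistol-grip trigger all the way and let it spring back, again and again, until the moving jaw has shut the block tight against the fixed jaw; move the jaw with the trigger only. Finally, with the trigger released, throw the lock lever fully over to its other side, and leave the walnut bar, screwdriver and block plane where they are.

Things in the scene. Friction and masses are not known exactly. Their poses are not given: they have to be found in the camera images.
- clamp: trigger clamp lying on its side on a plywood board fixed to the table. Origin: underside of the board on the clamp's centre line (table height). +x is the way the moving jaw closes, the grip points to -y, z up. Board: x -210 to 165, y -55 to 55, top z 18 mm. Black housing: x -145 to -50, y -54 to 31, top z 75 mm
- fixed_face (a point): centre of the dark steel fixed jaw's clamping face, at clamp x 125 mm, y 0, looking to -x; the jaw is 30 mm thick, 70 mm wide, top 58 mm above the table
- jaw: moving jaw, dark steel, 22 mm thick, 70 mm wide, top 58 mm above the table, on a bar from the housing; starts 4 to 14 mm from fully open (there its origin and axes are the clamp's) and stays where left (3.5 N slide). A full squeeze and release of the trigger ratchets it about 8 mm towards the fixed jaw (the first one from 0 to 12); more squeezes once tight do no harm
- jaw_face (a point): centre of the moving jaw's clamping face; at clamp x -10 mm when fully open, about 20 mm when it is tight on the block
- bed (a point): point on top of the board (z 18 mm) at clamp x 66 mm, on the centre line, between the jaws; room for the block's centre
- grip (a point): centre of the black rubber pistol grip, fixed to the clamp: it spans clamp x -115 to -83, y -50 to -146 mm, heights 27 to 63 mm; both sides are free
- squeeze (a point): clamp x -93, y -100, height 45 mm: squeeze about here along clamp x, one finger behind the grip (its back is 22 mm to -x of this point), the other in front of the trigger (its front is 36 mm to +x when released, 18 mm when fully squeezed). At least 35 mm is free outside both
- trigger (a joint): sprung trigger, dark steel bar 78 mm long, 9 mm thick, spanning heights 30 to 60 mm, in front (+x) of the grip, hinged at its housing end on an upright axis; 0 released, 0.33 rad fully squeezed against the grip. Squeezing it takes 4 to 7 N when the jaw is free, up to 20 N when the jaw is tight (it may then stop short)
- trigger_pad (a point): centre of the trigger's front face where it is squeezed, 55 mm from its hinge
- lock (a joint): lock lever on a block at the clamp's -x end; 0 leaning to the clamp's -y side, 1.0 rad thrown fully over to its +y side; stays where it is left; starts at 0 to 0.15. Takes about 1 N at the tip. Hinge axis along clamp x, 40 mm above the table, at clamp x -180, y 0
- lock_tip (a point): centre of the lever's black ball (26 mm across), 60 mm from its hinge
- sanding_block: beech sanding block 62 (its x) x 105 (its y) x 30 (z) mm, loose, 0.1 kg; origin at the centre of its underside
- walnut_bar: dark walnut offcut bar 22 x 95 x 22 mm, loose bystander, origin under its centre
- screwdriver: screwdriver with a fat yellow handle, 198 mm long, loose bystander lying on the table, origin under its middle
- block_plane: small black block plane 46 x 155 x 45 mm, loose bystander, origin under its centre

How it is judged:
By the outcome, as a careful person would: the job done as asked, in the order asked, and still so for the second after the job is handed in, with the robot touching nothing.
It also fails if it takes over 64 s, if anything falls off the work surface, if the arm or the gripper's body presses on something with over 40 N, if the wrist force passes 120 N, or if a joint passes its speed limit or range.

### The arm

A 7-joint arm with a two-finger parallel gripper is mounted at the origin on a cart in front of the work surface, level with it; the furniture and walls round the work are solid. World frame = base frame: x ahead of the robot, y to its left, z up, the work surface at z = 0. Lengths are in m, angles in rad, forces in N, time in s.
With the tool pointing down it reaches from about 0.425 to 0.925 m from the base axis. Payload 6.8 kg.
Tool frame: the origin (TCP) lies at the very end of the fingers, on their centre line; the grasp point (between the pads) lies 19 mm behind it; z points along the fingers, y is the line along which they close (so a half turn about z gives the same grasp; the last joint's range is limited). The gripper opens to 85 mm and grips with 20 to 120 N. Pads are 22 mm wide; open, the fingers measure 114 mm over their backs; the gripper's body (76 mm by 85 mm) begins 54 mm behind the grasp point. The pads swing forward as they close: fully open they stand 13 mm farther back than shut.
Start: joints at [-1.29, 0.477, 0.022, 1.555, -0.011, 1.109, -0.083], TCP at [0.256, 0.625, 0.231] pointing down, gripper open.
Joint ranges: [-2.96, 2.96], [-0.34, 2.1], [-1.41, 1.46], [0.24, 2.44], [-1.37, 4.51], [0.17, 1.92], [-2.96, 2.96]. Speed limits (rad/s): [2.39, 2.39, 3.14, 3.14, 3.14, 3.14, 3.14].

### API

Orientations are given as a rotation vector (axis times angle).
In Python, from bench import r gives the robot as it stands.
- The arm moves only by the tool play_rows, never from a script. Its argument "targets" is text: rows parted by semicolons, each of 5 numbers parted by spaces: the closure, from -1 (fully open) to 1 (shut), then the shift along the tool's x, y, z in m, then the turn about the tool's z in rad. In form: gripper dx dy dz spin; .... A call has 1 to 8 rows; each row is the pose to reach, as a shift and turn from the pose commanded when the call began, along the tool's axes at that moment; what a row does not reach only later rows make up. A row lasts 1/12 s, in which the tool goes at most 41.7 mm and 7.16 degrees, less where a joint would pass 70% of its speed; a pose out of reach is approached as far as the arm can. A call with a gripper value outside its range is refused whole. The fingers move at their own pace and stop on an object; "squeeze" is the grip in N (left out, the last holds). Time passes only in rows, so rows that repeat a pose let the fingers close. It gives the time, the measured TCP pose, the force, the opening and the grip force at its end, in the units of the state.
- r.get_obs(): the state, without advancing time (a new reading comes with each control period).
- r.grab_frame(name): name is "scene" or "side" or "wrist"; returns the picture (400x640x3 uint8, red, green, blue); there is no depth.
- r.camera_info(name): a dict with "fov_y" (degrees; the focal length in pixels is half the picture's height over the tangent of half this angle, whatever the lens; pixels are square), "cx", "cy" (the principal point, pixels), "position" and "rotation" of the camera in the world. Camera axes: x right, y down, z forward; pixel columns grow to the right and rows downward; lengths in m; the calibration is good to about 2 mm. A picture is of the moment at which its call begins: read the wrist's pose just before it. camera_info takes no time and is no camera call; for the wrist camera it gives the pose at the moment of the call.
- r.hand_in(): hands the job in; it is judged then, once.
The state is a dict: "clock": time; "joints": joint angles; "qvel": joint speeds; "tau": joint torques, N m; "tcp_pos": TCP position; "orientation": TCP orientation; "contact_force": force on the tool from outside, world axes, zero at the start; "moment": the same for the moment, N m; "grip_width": finger opening in m; "gripper_force": force on a finger pad.
Only numpy, scipy, OpenCV 4.12 (cv2) and the standard library are available. Lean on these libraries where they do the work, as an engineer would, in place of code of your own. Each camera call takes 0.05 s, during which the arm holds its last target. There are 200 camera calls.

## Working session

There is one attempt and no reset: what is moved stays moved. The work goes in short steps, Python scripts to look and compute and a tool call to move; the robot and the scene stay as the last step left them, time stands still between calls to the robot, and variables do not carry over. Pictures are saved under pics/ and viewed, at most 10 in all, crops included, and the job is handed in when it is done.

Besides the shell and the picture viewer there is one more tool, called by a JSON object that holds its "name" and its "arguments". play_rows: Moves the arm, as the interface text tells. Its arguments: {"type":"object","properties":{"targets":{"type":"string"},"squeeze":{"type":"number"}},"required":["targets"]}

```bash
mkdir -p pics; ls
python3 - <<'E'
from bench import r
import cv2,numpy as np
o=r.get_obs()
for k in o: print(k,np.round(o[k],3))
for n in ("scene","side","wrist"):
    c=r.camera_info(n); print(n,c['fov_y'],c['cx'],c['cy'],np.round(c['position'],3),np.round(c['rotation'],3).tolist())
    im=r.grab_frame(n); cv2.imwrite(f"pics/{n}0.png",im[:,:,::-1])
E
```

```text
pics
clock 0.0
joints [-1.29   0.478  0.022  1.556 -0.012  1.109 -0.083]
qvel [-0.002 -0.    -0.001 -0.002  0.001  0.001  0.   ]
tau [-0.0000e+00 -5.9646e+01  1.6080e+00 -2.8119e+01  1.3000e-02  1.0000e-02
  0.0000e+00]
tcp_pos [0.256 0.624 0.23 ]
orientation [-6.070e-01 -3.082e+00  3.000e-03]
contact_force [0.747 0.161 0.033]
moment [ 0.014 -0.021  0.038]
gripper_force 0.0
grip_width 0.085
scene 48.62469461396039 315.2700612009214 193.44494146126374 [-0.033 -0.959  0.574] [-1.941, 0.527, -0.363]
side 52.58468259134907 318.2057215131801 203.54764365987833 [ 0.101 -0.818  0.693] [-2.104, 0.532, -0.302]
wrist 69.85042341748954 324.7046744389387 198.58278056502954 [0.185 0.653 0.373] [2.389, 1.605, 0.243]
```

View pics/scene0.png

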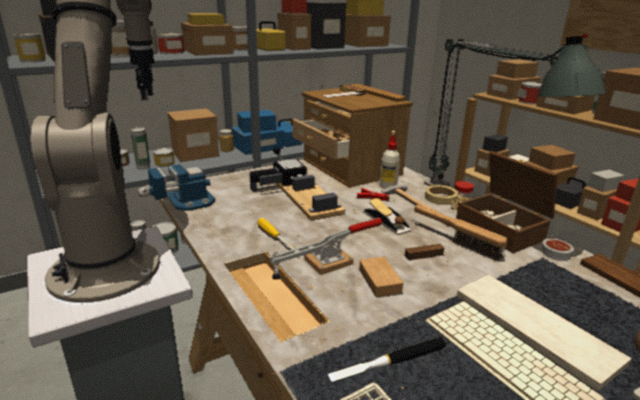

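View pics/side0.png

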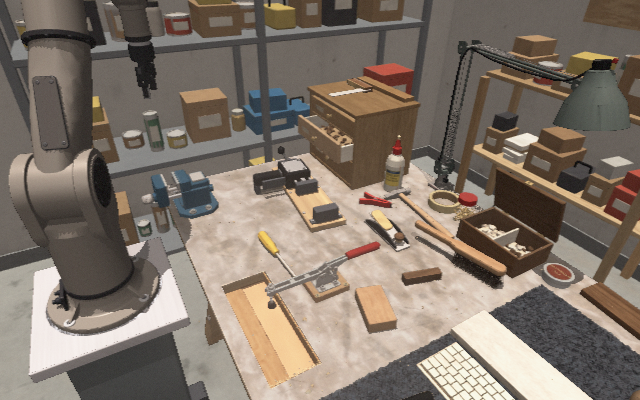

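View pics/wrist0.png

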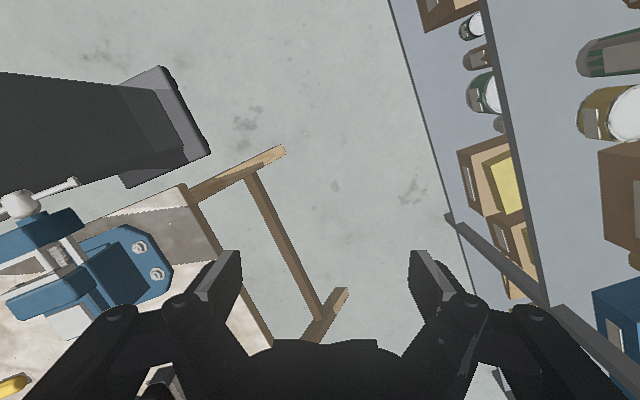

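```bash
cat > h.py <<'E'
import cv2,numpy as np
from scipy.spatial.transform import Rotation as R
def cast(c,uv,z,h=400):
    f=h/2/np.tan(np.radians(c['fov_y'])/2)
    uv=np.atleast_2d(uv).astype(float)
    d=np.c_[(uv[:,0]-c['cx'])/f,(uv[:,1]-c['cy'])/f,np.ones(len(uv))]
    d=d@R.from_rotvec(c['rotation']).as_matrix().T if np.size(c['rotation'])==3 else d@np.array(c['rotation']).T
    p=np.array(c['position']); return p+d*((z-p[2])/d[:,2])[:,None]
def proj(c,P,h=400):
    f=h/2/np.tan(np.radians(c['fov_y'])/2)
    q=(np.atleast_2d(P)-np.array(c['position']))@R.from_rotvec(c['rotation']).as_matrix()
    return np.c_[f*q[:,0]/q[:,2]+c['cx'],f*q[:,1]/q[:,2]+c['cy']]
E
python3 - <<'E'
import cv2
im=cv2.imread('pics/side0.png')
a=cv2.resize(im[140:240,245:355],None,fx=5,fy=5,interpolation=cv2.INTER_CUBIC)[:500]
b=cv2.resize(im[275:340,345:405],None,fx=4,fy=4,interpolation=cv2.INTER_CUBIC)
import numpy as np
o=np.zeros((500,800,3),np.uint8);o[:,:550]=a;o[:260,555:795]=b
cv2.imwrite('pics/c1.png',o)
E
```

```text
(no output)
```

View pics/c1.png

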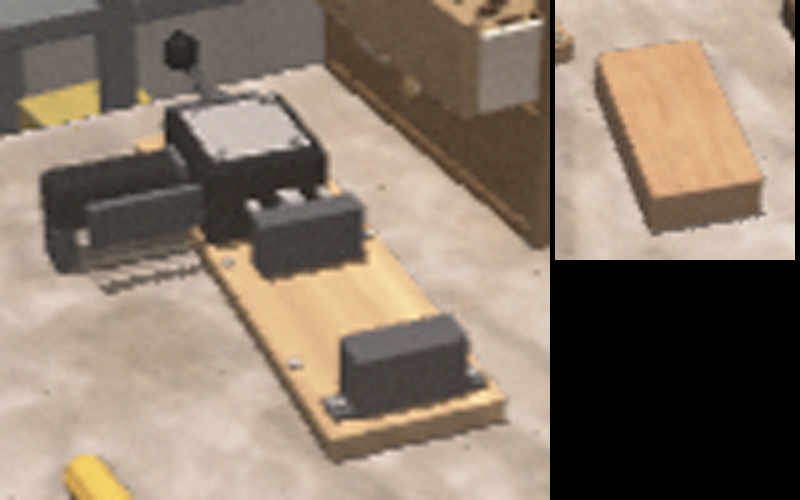

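Run:
```python
from bench import r
from h import *
c=r.camera_info('side')
A=lambda L:np.array(L)/5.+[245-.4,140-.4]
B=lambda L:(np.array(L)-[555,0])/4.+[345-.4,275-.4]
b=cast(c,B([(599,58),(700,40),(762,179),(650,197)]),.03)[:,:2];print('block',b.round(3).tolist(),np.linalg.norm(np.roll(b,-1,0)-b,axis=1).round(3),b.mean(0).round(3))
d=b[2]+b[3]-b[0]-b[1];print('long axis deg',np.degrees(np.arctan2(d[1],d[0])))
q=cast(c,A([(333,438),(504,400),(205,245)]),.018)[:,:2];print('board',q.round(3).tolist(),np.linalg.norm(q[1]-q[0]))
e=q[0]-q[2];print('closing dir',np.degrees(np.arctan2(e[1],e[0])))
e=q[1]-q[0];print('+y dir',np.degrees(np.arctan2(e[1],e[0])))
j=cast(c,A([(342,355),(465,335),(250,215),(362,200)]),.058)[:,:2];print('jaws near top',j.round(3).tolist())
hh=cast(c,A([(213,160),(326,150),(166,108),(280,95)]),.075)[:,:2];print('housing',hh.round(3).tolist())
print('ball',cast(c,A([(181,50)]),.09))
# rough
y=np.array([q[1]-q[0]])[0];
```

```text
block [[0.497, -0.287], [0.555, -0.303], [0.524, -0.4], [0.466, -0.382]] [0.061 0.102 0.061 0.1  ] [ 0.51  -0.343]
long axis deg -107.90403887395594
board [[0.524, -0.021], [0.628, -0.034], [0.548, 0.2]] 0.10427987967409946
closing dir -96.20724543115253
+y dir -7.547794456806243
jaws near top [[0.54, -0.002], [0.61, -0.017], [0.561, 0.159], [0.632, 0.143]]
housing [[0.558, 0.204], [0.627, 0.183], [0.561, 0.283], [0.636, 0.265]]
ball [[0.5930764  0.32848546 0.09      ]]
```

{"name": "play_rows", "arguments": {"targets": "-1 -0.489 -0.366 -0.05 1.31;-1 -0.489 -0.366 -0.05 1.31;-1 -0.489 -0.366 -0.05 1.31;-1 -0.489 -0.366 -0.05 1.31;-1 -0.489 -0.366 -0.05 1.31;-1 -0.489 -0.366 -0.05 1.31;-1 -0.489 -0.366 -0.05 1.31;-1 -0.489 -0.366 -0.05 1.31"}}

```text
clock: 0.82
tcp_pos: [0.427, 0.3376, 0.2586]
orientation: [-2.018, -2.408, 0.0]
contact_force: [2.2, 0.3, 0.5]
grip_width: 0.0854
gripper_force: 0.0
```

```bash
cat >> h.py <<'E'
def go(o,xyz,yaw_deg):
    "numbers for a move to TCP xyz with tool y axis at yaw_deg (mod 180)"
    M=R.from_rotvec(o['orientation']).as_matrix()
    d=M.T@(np.array(xyz)-o['tcp_pos']); a=np.degrees(np.arctan2(M[1,1],M[0,1]))
    t=(yaw_deg-a+90)%180-90
    print('pos',np.round(o['tcp_pos'],4),'yaw',a.round(2),'tilt',M[:,2].round(3),'-> dx dy dz spin',d.round(4),round(-np.radians(t),4),'rows',np.linalg.norm(d)/.0417,abs(t)/7.16)
E
python3 -c "
from bench import r
from h import *
go(r.get_obs(),(.57,.1,.28),-7)"
```

```text
pos [0.427  0.3376 0.2586] yaw 10.08 tilt [-0.  0. -1.] -> dx dy dz spin [-0.259   0.0992 -0.0214] 0.2981 rows 6.669461498950014 2.3855263155840127
```

{"name": "play_rows", "arguments": {"targets": "-1 -0.259 0.099 -0.021 0.298;-1 -0.259 0.099 -0.021 0.298;-1 -0.259 0.099 -0.021 0.298;-1 -0.259 0.099 -0.021 0.298;-1 -0.259 0.099 -0.021 0.298;-1 -0.259 0.099 -0.021 0.298;-1 -0.259 0.099 -0.021 0.298;-1 -0.259 0.099 -0.021 0.298"}}

```text
clock: 1.48
tcp_pos: [0.5734, 0.095, 0.2803]
orientation: [2.354, 2.074, -0.0]
contact_force: [-0.9, 0.0, 0.9]
grip_width: 0.0857
gripper_force: 0.0
```

```bash
python3 -c "
from bench import r
from h import *
import json
o=r.get_obs();go(o,(.57,.1,.28),-7)
c=r.camera_info('wrist');json.dump({k:np.array(v).tolist() for k,v in c.items()},open('w1.json','w'));print(c)
im=r.grab_frame('wrist');cv2.imwrite('pics/w1.png',im[:,:,::-1])
O=np.array([.596,.136]);t=np.radians(-97);X=np.array([np.cos(t),np.sin(t)]);Y=np.array([-X[1],X[0]])
for x,y,z in [(165,55,18),(165,-55,18),(-210,55,18),(-210,-55,18),(125,35,58),(125,-35,58)]: print(x,y,z,proj(c,np.r_[O+X*x/1e3+Y*y/1e3,z/1e3]).round(0))
"
```

```text
pos [0.5734 0.095  0.2803] yaw -7.22 tilt [ 0.003 -0.003 -1.   ] -> dx dy dz spin [ 0.0045 -0.004   0.0003] -0.0039 rows 0.14471739561424313 0.0310964967529062
{'fov_y': 69.85042341748954, 'cx': 324.7046744389387, 'cy': 198.58278056502954, 'position': array([0.58300697, 0.17062902, 0.42270725]), 'rotation': array([ 2.82976682, -0.17826016, -0.02279908])}
165 55 18 [[371. 241.]]
165 -55 18 [[300. 241.]]
-210 55 18 [[385. -52.]]
-210 -55 18 [[290. -52.]]
125 35 58 [[362. 228.]]
125 -35 58 [[311. 228.]]
```

View pics/w1.png

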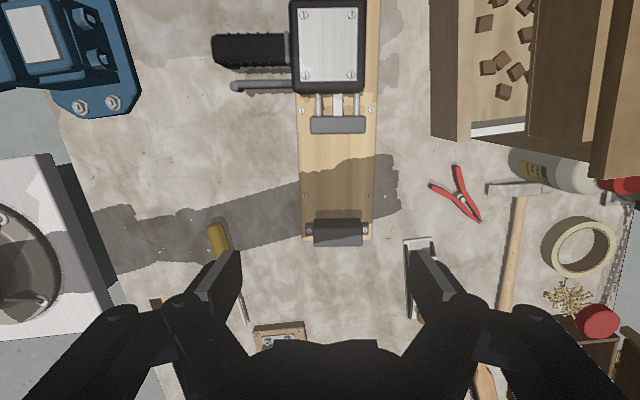

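Run:
```python
from h import *
import json
c=json.load(open('w1.json'))
im=cv2.imread('pics/w1.png');hsv=cv2.cvtColor(im,cv2.COLOR_BGR2HSV)
m=(hsv[...,1]>80)&(hsv[...,0]>8)&(hsv[...,0]<28)
L=[];Rr=[]
for v in range(125,215,3):
    x=np.where(m[v,270:410])[0]+270
    L.append((x[0]-.5,v));Rr.append((x[-1]+.5,v))
for v in range(5,95,3):
    x=np.where(m[v,345:410])[0]+345
    if len(x): Rr.append((x[-1]+.5,v))
for n,E in (('L',L),('R',Rr)):
    P=cast(c,E,.018)[:,:2]; 
    for it in range(3):
        q=np.polyfit(P[:,1],P[:,0],1);e=P[:,0]-np.polyval(q,P[:,1]);k=abs(e)<max(.0015,np.median(abs(e))*2.5);P=P[k]
    print(n,len(P),'dir',np.degrees(np.arctan(q[0])),'x at y=.07',np.polyval(q,.07),e.std())
F=[]
for u in list(range(306,313))+list(range(364,372)):
    y=np.where(m[215:260,u])[0]+215; F.append((u,y[-1]+.5))
print(F)
print('front',cast(c,F,.018)[[0,6,8,-1],:2].round(4).tolist())
# jaws: dark gray profile, columns
g=cv2.cvtColor(im,cv2.COLOR_BGR2GRAY)
print(g[205:252,338].tolist());print(g[105:140,338].tolist()); print(g[225,300:375].tolist()); print(g[124,300:375].tolist())
```

```text
Traceback (most recent call last):
IndexError: index 0 is out of bounds for axis 0 with size 0
```

```bash
cat > m.py <<'E'
from h import *
import json
c=json.load(open('w1.json'))
im=cv2.imread('pics/w1.png');hsv=cv2.cvtColor(im,cv2.COLOR_BGR2HSV)
m=(hsv[...,1]>75)&(hsv[...,0]>5)&(hsv[...,0]<30)
print(hsv[140,320],hsv[140,280],hsv[200,320],hsv[205,280])
L=[];Rr=[]
for v in range(100,225,2):
    x=np.where(m[v,285:395])[0]+285
    if len(x)>30: L.append((x[0]-.5,v));Rr.append((x[-1]+.5,v))
for v in range(5,95,3):
    x=np.where(m[v,345:410])[0]+345
    if len(x): Rr.append((x[-1]+.5,v))
for n,E in (('L',L),('R',Rr)):
    P=cast(c,E,.018)[:,:2]
    for it in range(4):
        q=np.polyfit(P[:,1],P[:,0],1);e=P[:,0]-np.polyval(q,P[:,1]);k=abs(e)<max(.0012,np.median(abs(e))*2.5);P=P[k]
    print(n,len(P),'dir',np.degrees(np.arctan(q[0])),'x at y=.07',np.polyval(q,.07),e.std())
g=cv2.cvtColor(im,cv2.COLOR_BGR2GRAY)
for s in (g[205:252,338],g[105:140,338],g[225:250,308],g[225:250,368],g[228,300:375],g[124,300:375]):print(s.tolist())
E
python3 m.py
```

```text
[ 18  71 198] [ 17  30 169] [ 18  80 125] [ 18  26 120]
L 27 dir 6.787374253022048 x at y=.07 0.5344963696377315 0.0004356522722216653
R 55 dir 6.351549196738274 x at y=.07 0.6427190022431369 0.0004150476656862253
[115, 115, 117, 117, 98, 91, 92, 91, 89, 92, 91, 91, 92, 62, 57, 56, 56, 54, 59, 59, 60, 60, 63, 68, 74, 80, 78, 80, 78, 74, 77, 78, 77, 74, 107, 118, 118, 115, 116, 115, 107, 129, 172, 177, 176, 177, 177]
[213, 214, 214, 213, 213, 215, 215, 212, 216, 220, 194, 107, 106, 129, 130, 132, 132, 131, 132, 132, 131, 132, 129, 129, 129, 127, 127, 106, 95, 168, 192, 189, 189, 187, 187]
[80, 79, 71, 112, 119, 116, 116, 120, 91, 69, 71, 154, 195, 192, 192, 179, 162, 167, 166, 166, 169, 170, 166, 167, 167]
[117, 121, 132, 143, 145, 142, 145, 143, 156, 170, 188, 189, 188, 190, 179, 162, 162, 161, 160, 162, 165, 167, 170, 169, 169]
[93, 98, 103, 113, 111, 80, 69, 105, 112, 122, 97, 66, 68, 66, 64, 64, 64, 67, 66, 65, 66, 67, 65, 65, 63, 69, 66, 64, 70, 68, 68, 64, 70, 67, 66, 66, 67, 69, 68, 68, 66, 70, 67, 69, 69, 70, 69, 68, 69, 69, 71, 70, 72, 69, 71, 72, 70, 68, 71, 69, 68, 64, 89, 214, 183, 177, 191, 124, 143, 188, 192, 169, 157, 183, 187]
[187, 187, 188, 186, 185, 187, 186, 187, 193, 164, 108, 123, 134, 136, 135, 135, 134, 135, 133, 134, 135, 135, 135, 133, 134, 134, 132, 133, 133, 132, 134, 133, 131, 133, 133, 134, 131, 131, 132, 129, 131, 130, 131, 128, 131, 128, 129, 131, 129, 129, 128, 128, 127, 129, 129, 126, 128, 128, 125, 128, 125, 126, 126, 128, 111, 98, 190, 200, 196, 192, 191, 189, 186, 188, 189]
```

Run:
```python
from h import *
import json
c=json.load(open('w1.json'))
t=np.radians(-96.6);X=np.array([np.cos(t),np.sin(t)]);Y=np.array([-X[1],X[0]])
C=np.array([.5886,.07])
def s(n,uv,z):
    p=cast(c,[uv],z)[0,:2]; print(n,p.round(4),'along',((p-C)@X).round(4),'across',((p-C)@Y).round(4))
s('board front L 165',(308,239.7),.018);s('board front R',(368,238.7),.018)
s('fix face bottom 125',(338,208.6),.018);s('fix face top 125',(338,217.6),.058);s('fix back top 155',(338,238.8),.058)
s('jaw back top',(338,117.6),.058);s('jaw face top',(338,131.6),.058);s('jaw face bot',(338,133.4),.03)
s('fix L',(310.6,228),.058);s('fix R',(362,228),.058);s('jaw L',(310.5,124),.058);s('jaw R',(365,124),.058)
s('house L',(290,60),.075);s('house R',(366,60),.075);s('house front',(330,94),.075)
```

```text
board front L 165 [ 0.5342 -0.0198] along 0.0954 across -0.0437
board front R [ 0.6268 -0.0299] along 0.0948 across 0.0494
fix face bottom 125 [0.5861 0.0252] along 0.0447 across 0.0027
fix face top 125 [0.5844 0.0267] along 0.0435 across 0.0008
fix back top 155 [ 0.5808 -0.0049] along 0.0753 across 0.0009
jaw back top [0.599  0.1572] along -0.0878 across 0.0003
jaw face top [0.5971 0.1406] along -0.0711 across 0.0003
jaw face bot [0.5979 0.1359] along -0.0665 across 0.0017
fix L [0.5451 0.0162] along 0.0585 across -0.037
fix R [0.6155 0.0072] along 0.0593 across 0.034
jaw L [0.5644 0.1539] along -0.0806 across -0.0336
jaw R [0.6312 0.1455] along -0.0799 across 0.0336
house L [0.5524 0.2253] along -0.1501 across -0.0538
house R [0.6357 0.2149] along -0.1493 across 0.0301
house front [0.592  0.1848] along -0.1144 across -0.0098
```

```bash
python3 -c "
from bench import r
from h import *
go(r.get_obs(),(.51,-.343,.2),-17.9)"
```

```text
pos [0.572  0.0987 0.2797] yaw -7.04 tilt [ 0.001 -0.001 -1.   ] -> dx dy dz spin [-0.4459 -0.0075  0.0802] 0.1896 rows 10.866551392766118 1.5170362507595783
```

{"name": "play_rows", "arguments": {"targets": "-1 -0.446 -0.0075 0.04 0.19;-1 -0.446 -0.0075 0.04 0.19;-1 -0.446 -0.0075 0.04 0.19;-1 -0.446 -0.0075 0.04 0.19;-1 -0.446 -0.0075 0.04 0.19;-1 -0.446 -0.0075 0.04 0.19;-1 -0.446 -0.0075 0.04 0.19;-1 -0.446 -0.0075 0.04 0.19"}}

```text
clock: 2.2
tcp_pos: [0.5266, -0.226, 0.2493]
orientation: [-2.531, -1.86, -0.001]
contact_force: [1.7, -0.0, 0.6]
grip_width: 0.0855
gripper_force: 0.0
```

```bash
python3 -c "
from bench import r
from h import *
go(r.get_obs(),(.51,-.343,.2),-17.9)"
```

```text
pos [ 0.5266 -0.226   0.2493] yaw -17.37 tilt [-0.     0.001 -1.   ] -> dx dy dz spin [-0.1167  0.0191  0.0491] 0.0092 rows 3.070323462957186 0.07356080572766746
```

{"name": "play_rows", "arguments": {"targets": "-1 -0.117 0.019 0.05 0.009;-1 -0.117 0.019 0.05 0.009;-1 -0.117 0.019 0.05 0.009;-1 -0.117 0.019 0.05 0.009;-1 -0.117 0.019 0.05 0.009;-1 -0.117 0.019 0.05 0.009"}}

```text
clock: 2.7
tcp_pos: [0.5103, -0.3419, 0.1993]
orientation: [-2.54, -1.846, -0.001]
contact_force: [0.7, -0.4, 0.9]
grip_width: 0.0856
gripper_force: 0.0
```

```bash
python3 -c "
from bench import r
from h import *
o=r.get_obs();c=r.camera_info('wrist');im=r.grab_frame('wrist')[:,:,::-1].copy()
m=cv2.inRange(cv2.cvtColor(im,cv2.COLOR_BGR2HSV),(3,85,60),(28,255,255))
pc=proj(c,np.array([.51,-.343,.03]))[0];print(pc)
n,l,st,ce=cv2.connectedComponentsWithStats(cv2.morphologyEx(m,cv2.MORPH_OPEN,np.ones((5,5))))
k=[i for i in range(1,n) if st[i,4]>400]
for i in k:print(i,st[i],ce[i].round())
v=im.copy();v[m>0]=v[m>0]//2+np.array([0,100,0],np.uint8);cv2.imwrite('pics/w2.png',v);cv2.imwrite('pics/w2r.png',im)
import json;json.dump({k:np.array(v).tolist() for k,v in c.items()},open('w2.json','w'))
go(o,(.51,-.343,.004),-17.9)"
```

```text
[324.36739724 181.1576677 ]
1 [ 582    0   40  150 1326] [600.  72.]
2 [ 600    0   40  129 1702] [623.  62.]
3 [  41   24  100  103 5570] [90. 71.]
6 [  93  134   99  131 4389] [143. 201.]
7 [327 135  23  55 758] [339. 159.]
pos [ 0.5103 -0.3419  0.1993] yaw -17.99 tilt [-0.     0.002 -1.   ] -> dx dy dz spin [-0.0014  0.0003  0.1953] -0.0015 rows 4.682453875722916 0.011998370247871558
```

View pics/w2.png

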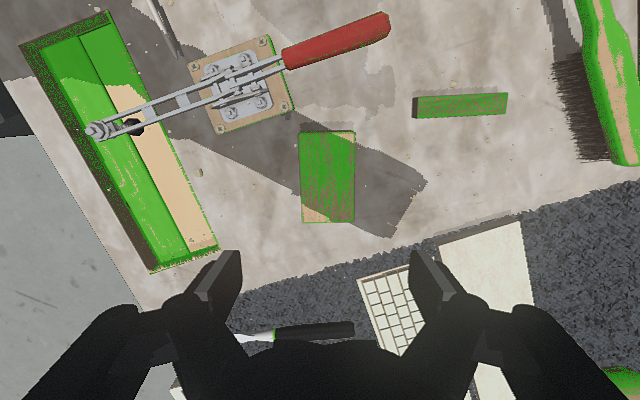

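Run:
```python
from h import *
from bench import r
import json
c=json.load(open('w2.json'))
b=cast(c,[(299.5,132),(354.5,131),(354,222),(302.5,222)],.03)[:,:2];print(b.round(3).tolist(),np.linalg.norm(np.roll(b,-1,0)-b,axis=1).round(3),b.mean(0).round(4))
for p,q in ((0,3),(1,2),(1,0),(2,3)):
  d=b[q]-b[p];print(np.degrees(np.arctan2(d[1],d[0])).round(1))
im=cv2.imread('pics/w2r.png');g=cv2.cvtColor(im,cv2.COLOR_BGR2HSV)
for v in(140,160,180,200,218):print(v,g[v,292:310,1].tolist(),g[v,348:362,1].tolist())
```

```text
[[0.501, -0.284], [0.557, -0.301], [0.528, -0.4], [0.47, -0.382]] [0.058 0.104 0.06  0.103] [ 0.5143 -0.3417]
-107.5
-106.5
163.1
162.1
140 [27, 28, 24, 27, 26, 25, 81, 88, 83, 91, 91, 84, 81, 93, 91, 83, 86, 86] [85, 87, 79, 77, 77, 81, 90, 47, 27, 25, 29, 30, 30, 32]
160 [42, 40, 37, 36, 35, 38, 35, 82, 85, 85, 88, 91, 83, 85, 93, 87, 85, 89] [86, 83, 84, 80, 87, 85, 88, 34, 27, 34, 34, 29, 31, 26]
180 [28, 30, 28, 32, 26, 27, 23, 20, 77, 87, 86, 88, 86, 91, 89, 84, 87, 83] [90, 85, 84, 82, 84, 88, 77, 37, 33, 31, 34, 33, 31, 30]
200 [22, 22, 21, 22, 20, 19, 17, 17, 17, 58, 89, 82, 86, 83, 84, 82, 80, 84] [88, 83, 84, 84, 84, 91, 64, 29, 24, 29, 29, 27, 26, 28]
218 [21, 19, 22, 24, 22, 22, 23, 22, 20, 23, 83, 88, 81, 75, 75, 81, 78, 80] [84, 85, 79, 85, 80, 94, 45, 18, 23, 24, 24, 26, 25, 26]
```

{"name": "play_rows", "arguments": {"targets": "-1 0.0008 0.0022 0.198 -0.013;-1 0.0008 0.0022 0.198 -0.013;-1 0.0008 0.0022 0.198 -0.013;-1 0.0008 0.0022 0.198 -0.013;-1 0.0008 0.0022 0.198 -0.013;-1 0.0008 0.0022 0.198 -0.013;0.3 0.0008 0.0022 0.198 -0.013;1 0.0008 0.0022 0.198 -0.013", "squeeze": 40}}

```text
clock: 3.42
tcp_pos: [0.514, -0.3432, 0.004]
orientation: [2.527, 1.863, 0.003]
contact_force: [-3.7, 2.4, 2.6]
grip_width: 0.0636
gripper_force: 0.6
```

{"name": "play_rows", "arguments": {"targets": "1 0 0 0 0;1 0 0 0 0;1 0 0 0 0;1 0 0 -0.04 0;1 0 0 -0.08 0;1 0 0 -0.12 0;1 0 0 -0.14 0;1 0 0 -0.14 0"}}

```text
clock: 4.08
tcp_pos: [0.5148, -0.3459, 0.1483]
orientation: [2.523, 1.855, 0.008]
contact_force: [1.5, -0.0, -2.6]
grip_width: 0.061
gripper_force: 45.5
```

```bash
python3 -c "
from bench import r
from h import *
O=np.array([.596,.137]);t=np.radians(-96.6);X=np.array([np.cos(t),np.sin(t)])
b=O+.066*X;print(b)
go(r.get_obs(),(*b,.16),-6.6)
im=r.grab_frame('wrist')[:,:,::-1].copy();s=r.grab_frame('side')[:,:,::-1]
v=np.hstack([im[100:400,100:540],s[150:450-100,200:460]]) if 0 else im
cv2.imwrite('pics/w3.png',v[:,100:560])"
```

```text
[0.58841415 0.0714374 ]
pos [ 0.5148 -0.3459  0.1483] yaw -17.34 tilt [ 0.01  -0.005 -1.   ] -> dx dy dz spin [ 0.4203 -0.054  -0.0129] -0.1875 rows 10.167033208593256 1.5004850057815757
```

View pics/w3.png

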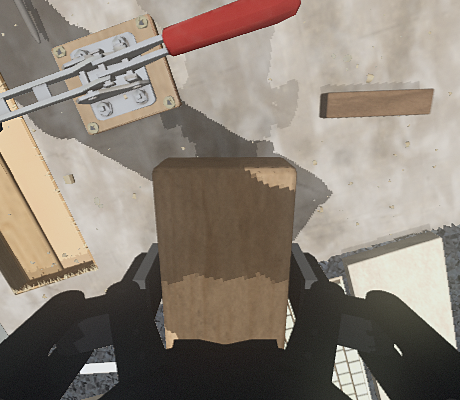

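{"name": "play_rows", "arguments": {"targets": "1 0.03 -0.004 -0.04 -0.1875;1 0.42 -0.054 -0.06 -0.1875;1 0.42 -0.054 -0.06 -0.1875;1 0.42 -0.054 -0.06 -0.1875;1 0.42 -0.054 -0.06 -0.1875;1 0.42 -0.054 -0.06 -0.1875;1 0.42 -0.054 -0.06 -0.1875;1 0.42 -0.054 -0.06 -0.1875"}}

```text
clock: 4.85
tcp_pos: [0.5655, -0.0298, 0.1931]
orientation: [-2.343, -2.09, 0.003]
contact_force: [0.7, -1.1, -1.3]
grip_width: 0.0613
gripper_force: 45.4
```

```bash
python3 -c "
from bench import r
from h import *
go(r.get_obs(),(.5884,.0714,.12),-6.6)"
```

```text
pos [ 0.5655 -0.0298  0.1931] yaw -6.55 tilt [-0.003 -0.    -1.   ] -> dx dy dz spin [0.1032 0.0114 0.073 ] 0.0009 rows 3.043638030147763 0.0068871334307080605
```

{"name": "play_rows", "arguments": {"targets": "1 0.103 0.011 0.03 0.001;1 0.103 0.011 0.073 0.001;1 0.103 0.011 0.073 0.001;1 0.103 0.011 0.073 0.001;1 0.103 0.011 0.073 0.001"}}

```text
clock: 5.27
tcp_pos: [0.5866, 0.072, 0.1175]
orientation: [-2.337, -2.093, 0.01]
contact_force: [-0.2, -0.2, -1.9]
grip_width: 0.0611
gripper_force: 45.3
```

```bash
python3 -c "
from bench import r
from h import *
import json
o=r.get_obs();go(o,(.5884,.0714,.021),-6.6)
c=r.camera_info('wrist');im=r.grab_frame('wrist')[:,:,::-1].copy();cv2.imwrite('pics/w4.png',im)
json.dump({k:np.array(v).tolist() for k,v in c.items()},open('w4.json','w'))
O=np.array([.596,.137]);t=np.radians(-96.6);X=np.array([np.cos(t),np.sin(t)]);Y=np.array([-X[1],X[0]])
for x,y,z in [(66-52.5,31,130+20),(66-52.5,-31,150),(-1,35,58),(-1,-35,58),(-23,35,58),(-23,-35,58)]: print(x,y,z,proj(c,np.r_[O+X*x/1e3+Y*y/1e3,z/1e3]).round(0))
"
```

```text
pos [0.5866 0.072  0.1175] yaw -6.32 tilt [-0.007 -0.001 -1.   ] -> dx dy dz spin [-0.0002  0.0025  0.0964] 0.0049 rows 2.3134001381228404 0.03914546883647624
13.5 31 150 [[408. 173.]]
13.5 -31 150 [[249. 172.]]
-1 35 58 [[379. 123.]]
-1 -35 58 [[277. 122.]]
-23 35 58 [[381.  89.]]
-23 -35 58 [[275.  88.]]
```

View pics/w4.png

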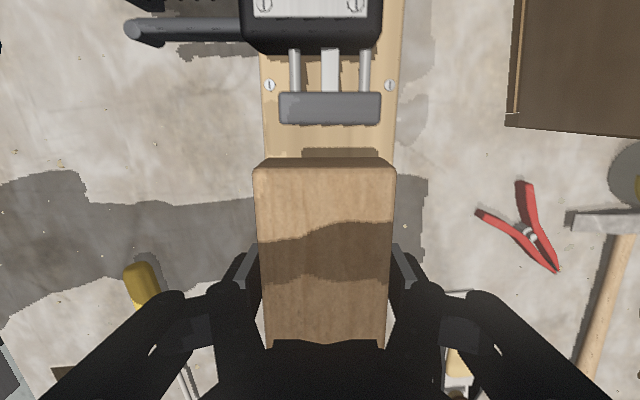

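{"name": "play_rows", "arguments": {"targets": "1 0 0.003 0.03 0.005;1 0 0.003 0.06 0.005;1 0 0.003 0.08 0.005;1 0 0.003 0.086 0.005;1 0 0.003 0.086 0.005;1 0 0.003 0.086 0.005;1 0 0.003 0.086 0.005"}}

```text
clock: 5.9
tcp_pos: [0.5938, 0.0679, 0.0373]
orientation: [2.351, 2.081, 0.004]
contact_force: [-0.1, 0.6, -0.8]
grip_width: 0.0616
gripper_force: 45.3
```

```bash
python3 -c "
from bench import r
from h import *
o=r.get_obs();go(o,(.5884+.0014,.0714,.020),-6.6);print(o['contact_force'])
"
```

```text
pos [0.5938 0.0679 0.0373] yaw -6.97 tilt [ 0.003  0.    -1.   ] -> dx dy dz spin [ 0.003  -0.0045  0.0173] -0.0065 rows 0.4348385392471123 0.051754972404897084
[-0.09113823  0.55791729 -0.79556041]
```

{"name": "play_rows", "arguments": {"targets": "1 0 0 0 0;1 0 0 0 0;1 0 0 0 0"}}

```text
clock: 6.15
tcp_pos: [0.5929, 0.0688, 0.0364]
orientation: [2.351, 2.083, 0.002]
contact_force: [-0.2, -0.2, -0.5]
grip_width: 0.0615
gripper_force: 45.3
```

```bash
python3 -c "
from bench import r
from h import *
o=r.get_obs();go(o,(.5884+.0014,.0714,.020),-6.6);print(o['contact_force'],o['qvel'])
r.grab_frame('wrist');go(r.get_obs(),(.5898,.0714,.02),-6.6)
"
```

```text
pos [0.5929 0.0688 0.0364] yaw -6.9 tilt [ 0.001  0.    -1.   ] -> dx dy dz spin [ 0.0022 -0.0035  0.0164] -0.0052 rows 0.4048505738145889 0.04127547638719414
[-0.2498242  -0.16194884 -0.53278832] [-1.18036481e-03  8.45679915e-03 -3.71558260e-03  3.48531043e-03
 -5.75807811e-05 -2.12609074e-03 -7.46662678e-04]
pos [0.5928 0.0688 0.0362] yaw -6.89 tilt [ 0.001  0.    -1.   ] -> dx dy dz spin [ 0.0022 -0.0033  0.0162] -0.0051 rows 0.39919412878960414 0.040925389270475294
```

{"name": "play_rows", "arguments": {"targets": "1 0.002 -0.0033 0 -0.005;1 0.002 -0.0033 0.008 -0.005;1 0.002 -0.0033 0.013 -0.005;1 0.002 -0.0033 0.013 -0.005;1 0.002 -0.0033 0.013 -0.005"}}

```text
clock: 6.62
tcp_pos: [0.5891, 0.0713, 0.0223]
orientation: [-2.345, -2.089, 0.0]
contact_force: [-1.4, 1.0, 3.7]
grip_width: 0.0612
gripper_force: 46.3
```

```bash
python3 -c "
from bench import r
from h import *
o=r.get_obs();go(o,(.5898,.0714,.020),-6.6)
im=r.grab_frame('wrist')[:,:,::-1].copy();cv2.imwrite('pics/w5.png',im[0:400,150:520])
"
```

```text
pos [0.5891 0.0713 0.0223] yaw -6.61 tilt [-0.001  0.001 -1.   ] -> dx dy dz spin [0.0002 0.0007 0.0023] -0.0001 rows 0.0576338746204902 0.0011304620563851702
```

View pics/w5.png

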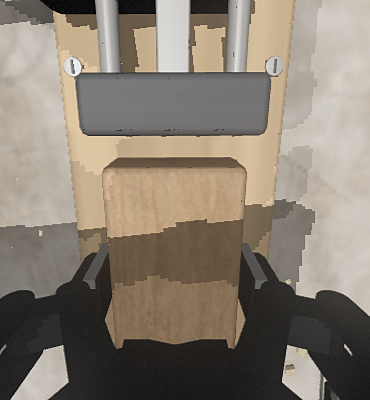

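{"name": "play_rows", "arguments": {"targets": "1 0 0 0.001 0;-1 0 0 0.001 0;-1 0 0 0.001 0;-1 0 0 0.001 0;-1 0 0 -0.04 0;-1 0 0 -0.08 0;-1 0 0 -0.12 0;-1 0 0 -0.13 0"}}

```text
clock: 7.33
tcp_pos: [0.5928, 0.0707, 0.1581]
orientation: [2.344, 2.086, 0.011]
contact_force: [1.0, 0.0, -0.6]
grip_width: 0.0854
gripper_force: 0.0
```

```bash
python3 -c "
from bench import r
from h import *
import json
O=np.array([.596,.137]);t=np.radians(-96.6);X=np.array([np.cos(t),np.sin(t)]);Y=np.array([-X[1],X[0]])
O=O+.0014*Y
s=O-.093*X-.1*Y;print(s)
o=r.get_obs();go(o,(*s,.16),83.4)
c=r.camera_info('wrist')
im=r.grab_frame('wrist')[:,:,::-1].copy();cv2.imwrite('pics/w6.png',im)
json.dump({k:np.array(v).tolist() for k,v in c.items()},open('w6.json','w'))
def pr(n,*p): print(n,proj(c,np.r_[O+X*p[0]/1e3+Y*p[1]/1e3,p[2]/1e3]).round(0))
pr('blk',13.5,31,48);pr('blk',13.5,-31,48);pr('grip end',-99,-146,63);pr('grip front',-83,-100,63);pr('trig front',-57,-100,60)
"
```

```text
[0.5087426  0.24071647]
pos [0.5928 0.0707 0.1581] yaw -6.67 tilt [ 0.008  0.002 -1.   ] -> dx dy dz spin [ 0.1591 -0.1032 -0.0023] 1.5696 rows 4.548111712181747 12.559935524727695
blk [[355. 137.]]
blk [[284. 137.]]
grip end [[109. -25.]]
grip front [[179.   1.]]
trig front [[186.  43.]]
```

View pics/w6.png

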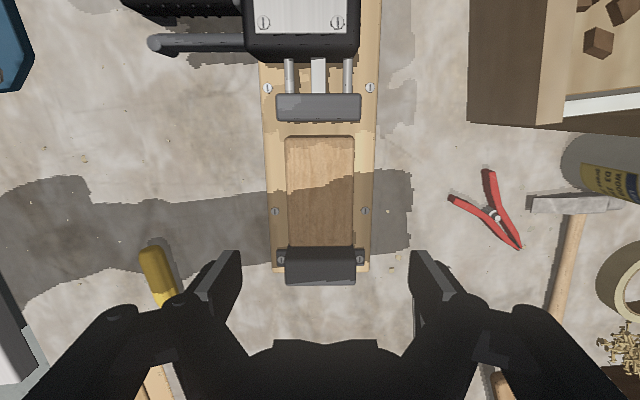

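{"name": "play_rows", "arguments": {"targets": "-1 0.159 -0.103 0 -1.57;-1 0.159 -0.103 0 -1.57;-1 0.159 -0.103 0 -1.57;-1 0.159 -0.103 0 -1.57;-1 0.159 -0.103 0 -1.57;-1 0.159 -0.103 0 -1.57;-1 0.159 -0.103 0 -1.57;-1 0.159 -0.103 0 -1.57"}}

```text
clock: 8.05
tcp_pos: [0.5043, 0.2414, 0.1512]
orientation: [-1.045, -2.961, 0.002]
contact_force: [-0.0, -1.1, 0.2]
grip_width: 0.0852
gripper_force: 0.0
```

```bash
python3 -c "
from bench import r
from h import *
o=r.get_obs();go(o,(.5087,.2407,.10),83.4);print(o['joints'])"
```

```text
pos [0.5043 0.2414 0.1512] yaw 51.14 tilt [-0.002 -0.001 -1.   ] -> dx dy dz spin [-0.0039  0.0023  0.0512] -0.563 rows 1.2316222989740118 4.505348186136821
[-0.76257213  0.38711177  0.25741394  1.9251579  -0.12888235  0.84681999
  0.45493492]
```

{"name": "play_rows", "arguments": {"targets": "-1 -0.004 0.002 0 -0.563;-1 -0.004 0.002 0 -0.563;-1 -0.004 0.002 0 -0.563;-1 -0.004 0.002 0 -0.563;-1 -0.004 0.002 0 -0.563;-1 -0.004 0.002 0 -0.563;-1 -0.004 0.002 0 -0.563"}}

```text
clock: 8.63
tcp_pos: [0.5093, 0.2395, 0.1515]
orientation: [-0.197, -3.134, 0.001]
contact_force: [0.6, -0.3, 0.2]
grip_width: 0.0856
gripper_force: 0.0
```

```bash
cat > w7.py <<'E'
from bench import r
from h import *
O=np.array([.5974,.1368]);t=np.radians(-96.6);X=np.array([np.cos(t),np.sin(t)]);Y=np.array([-X[1],X[0]])
o=r.get_obs();go(o,(.5087,.2407,.022),83.4)
c=r.camera_info('wrist');im=r.grab_frame('wrist')
g=cv2.cvtColor(im,cv2.COLOR_RGB2GRAY)
for z in(.045,.06):
    # grey profile along clamp x at y=-100
  xs=np.arange(-150,-20,4);p=proj(c,np.array([np.r_[O+X*x/1e3-.1*Y,z] for x in xs]))
  print(z,p[[0,-1]].round(),[(int(x),int(g[int(b),int(a)])) for x,(a,b) in zip(xs,p) if 0<=a<640 and 0<=b<400])
E
python3 w7.py
```

```text
pos [0.5093 0.2395 0.1515] yaw 82.8 tilt [-0.001 -0.    -1.   ] -> dx dy dz spin [0.0006 0.0011 0.1295] -0.0105 rows 3.1060509622047308 0.0837845740359749
0.045 [[389. 195.]
 [249. 196.]] [(-150, 188), (-146, 186), (-142, 179), (-138, 102), (-134, 191), (-130, 181), (-126, 86), (-122, 89), (-118, 91), (-114, 55), (-110, 64), (-106, 67), (-102, 68), (-98, 66), (-94, 53), (-90, 49), (-86, 48), (-82, 39), (-78, 88), (-74, 90), (-70, 128), (-66, 41), (-62, 68), (-58, 82), (-54, 107), (-50, 122), (-46, 123), (-42, 127), (-38, 124), (-34, 109), (-30, 117), (-26, 112), (-22, 112)]
0.06 [[393. 200.]
 [244. 202.]] [(-150, 185), (-146, 182), (-142, 183), (-138, 90), (-134, 95), (-130, 96), (-126, 98), (-122, 99), (-118, 99), (-114, 93), (-110, 59), (-106, 64), (-102, 63), (-98, 54), (-94, 48), (-90, 50), (-86, 46), (-82, 101), (-78, 99), (-74, 95), (-70, 125), (-66, 50), (-62, 79), (-58, 72), (-54, 124), (-50, 128), (-46, 131), (-42, 122), (-38, 124), (-34, 116), (-30, 115), (-26, 110), (-22, 117)]
```

{"name": "play_rows", "arguments": {"targets": "-1 0.0006 0.001 0.04 -0.01;-1 0.0006 0.001 0.08 -0.01;-1 0.0006 0.001 0.11 -0.01;-1 0.0006 0.001 0.128 -0.01;-1 0.0006 0.001 0.128 -0.01;-1 0.0006 0.001 0.128 -0.01;-1 0.0006 0.001 0.128 -0.01;-1 0.0006 0.001 0.128 -0.01"}}

```text
clock: 9.35
tcp_pos: [0.5105, 0.2416, 0.0262]
orientation: [0.179, 3.134, 0.003]
contact_force: [-0.4, -0.5, 0.4]
grip_width: 0.0854
gripper_force: 0.0
```

```bash
python3 -c "
from bench import r
from h import *
o=r.get_obs();go(o,(.5087,.2407,.022),83.4)"
```

```text
pos [0.5105 0.2416 0.0262] yaw 83.48 tilt [ 0.003  0.002 -1.   ] -> dx dy dz spin [ 0.0017 -0.0011  0.0042] 0.0014 rows 0.11110221329147661 0.010925021607240569
```

Squeeze with 60 N, watching the opening.

{"name": "play_rows", "arguments": {"targets": "-1 0.001 -0.001 0.003 0;1 0.001 -0.001 0.003 0;1 0.001 -0.001 0.003 0;1 0.001 -0.001 0.003 0;1 0.001 -0.001 0.003 0;1 0.001 -0.001 0.003 0;1 0.001 -0.001 0.003 0;1 0.001 -0.001 0.003 0", "squeeze": 50}}

```text
clock: 10.02
tcp_pos: [0.5084, 0.2407, 0.0228]
orientation: [0.179, 3.136, 0.002]
contact_force: [-2.1, 0.5, 10.1]
grip_width: 0.0421
gripper_force: 50.4
```

{"name": "play_rows", "arguments": {"targets": "-1 0 0 0 0;-1 0 0 0 0;-1 0 0 0 0;-1 0 0 0 0;-1 0 0 0 0;-1 0 0 0 0"}}

```text
clock: 10.52
tcp_pos: [0.5083, 0.2402, 0.0215]
orientation: [0.178, 3.136, 0.0]
contact_force: [0.6, 0.1, 0.8]
grip_width: 0.0857
gripper_force: 0.0
```

```bash
cat > jaw.py <<'E'
from bench import r
from h import *
O=np.array([.5974,.1368]);t=np.radians(-96.6);X=np.array([np.cos(t),np.sin(t)]);Y=np.array([-X[1],X[0]])
o=r.get_obs();print(o['tcp_pos'],o['grip_width'])
c=r.camera_info('side');im=r.grab_frame('side');g=cv2.cvtColor(im,cv2.COLOR_RGB2GRAY)
s=cv2.cvtColor(im,cv2.COLOR_RGB2HSV)[...,1]
for z,y in((.058,0),(.058,20)):
  xs=np.arange(-50,50,3);p=proj(c,np.array([np.r_[O+X*x/1e3+Y*y/1e3,z] for x in xs]))
  print(y,[(int(x),int(g[int(b+.5),int(a+.5)]),int(s[int(b+.5),int(a+.5)])) for x,(a,b) in zip(xs,p)])
E
python3 jaw.py
```

```text
[0.50831042 0.24021895 0.02150178] 0.08567830593054862
0 [(-50, 42, 65), (-47, 42, 65), (-44, 42, 65), (-41, 71, 34), (-38, 71, 34), (-35, 167, 23), (-32, 47, 55), (-29, 145, 23), (-26, 145, 23), (-23, 106, 23), (-20, 106, 23), (-17, 106, 23), (-14, 111, 18), (-11, 111, 18), (-8, 112, 15), (-5, 112, 7), (-2, 101, 19), (1, 101, 19), (4, 67, 28), (7, 67, 28), (10, 65, 30), (13, 63, 30), (16, 64, 33), (19, 64, 33), (22, 62, 34), (25, 64, 33), (28, 66, 40), (31, 194, 97), (34, 194, 97), (37, 182, 110), (40, 182, 110), (43, 183, 107), (46, 182, 109), (49, 183, 107)]
20 [(-50, 45, 55), (-47, 47, 55), (-44, 47, 55), (-41, 42, 68), (-38, 128, 97), (-35, 147, 78), (-32, 147, 78), (-29, 194, 81), (-26, 194, 81), (-23, 208, 87), (-20, 142, 46), (-17, 142, 46), (-14, 110, 13), (-11, 110, 13), (-8, 112, 13), (-5, 111, 13), (-2, 92, 19), (1, 92, 19), (4, 77, 16), (7, 66, 33), (10, 66, 33), (13, 66, 29), (16, 66, 29), (19, 86, 71), (22, 86, 71), (25, 77, 31), (28, 152, 33), (31, 166, 104), (34, 166, 104), (37, 187, 101), (40, 187, 101), (43, 187, 106), (46, 187, 106), (49, 183, 107)]
```

{"name": "play_rows", "arguments": {"targets": "1 0 0 0 0;1 0 0 0 0;1 0 0 0 0;1 0 0 0 0;1 0 0 0 0;1 0 0 0 0", "squeeze": 80}}

```text
clock: 11.07
tcp_pos: [0.5083, 0.241, 0.0225]
orientation: [0.179, 3.136, 0.002]
contact_force: [-2.1, 1.5, 8.6]
grip_width: 0.041
gripper_force: 77.5
```

{"name": "play_rows", "arguments": {"targets": "-1 0 0 0 0;-1 0 0 0 0;-1 0 0 0 0;-1 0 0 0 0;-1 0 0 0 0;-1 0 0 0 0"}}

```text
clock: 11.57
tcp_pos: [0.5085, 0.2405, 0.0216]
orientation: [0.177, 3.136, 0.001]
contact_force: [1.0, -0.2, -0.9]
grip_width: 0.0853
gripper_force: 0.0
```

```bash
python3 jaw.py
```

```text
[0.50846992 0.24046671 0.02163126] 0.08528593024886753
0 [(-50, 44, 42), (-47, 44, 42), (-44, 44, 42), (-41, 71, 39), (-38, 71, 39), (-35, 168, 23), (-32, 48, 43), (-29, 141, 24), (-26, 141, 24), (-23, 96, 25), (-20, 96, 25), (-17, 96, 25), (-14, 115, 11), (-11, 115, 11), (-8, 110, 16), (-5, 113, 17), (-2, 110, 16), (1, 110, 16), (4, 88, 22), (7, 88, 22), (10, 65, 23), (13, 63, 30), (16, 63, 41), (19, 63, 41), (22, 63, 30), (25, 66, 29), (28, 63, 37), (31, 193, 99), (34, 193, 99), (37, 183, 108), (40, 183, 108), (43, 184, 106), (46, 181, 111), (49, 180, 110)]
20 [(-50, 45, 47), (-47, 41, 49), (-44, 41, 49), (-41, 45, 52), (-38, 130, 96), (-35, 147, 79), (-32, 147, 79), (-29, 195, 78), (-26, 195, 78), (-23, 206, 88), (-20, 180, 89), (-17, 180, 89), (-14, 112, 28), (-11, 112, 28), (-8, 111, 13), (-5, 107, 16), (-2, 112, 15), (1, 112, 15), (4, 104, 17), (7, 77, 22), (10, 77, 22), (13, 66, 30), (16, 66, 30), (19, 66, 25), (22, 66, 25), (25, 62, 31), (28, 137, 38), (31, 164, 104), (34, 164, 104), (37, 182, 105), (40, 182, 105), (43, 188, 103), (46, 188, 103), (49, 182, 107)]
```

{"name": "play_rows", "arguments": {"targets": "1 0 0 0 0;1 0 0 0 0;1 0 0 0 0;1 0 0 0 0;1 0 0 0 0;1 0 0 0 0"}}

```text
clock: 12.12
tcp_pos: [0.5083, 0.241, 0.0226]
orientation: [0.18, 3.136, 0.003]
contact_force: [-2.7, 1.1, 10.1]
grip_width: 0.0412
gripper_force: 77.9
```

{"name": "play_rows", "arguments": {"targets": "-1 0 0 0 0;-1 0 0 0 0;-1 0 0 0 0;-1 0 0 0 0;-1 0 0 0 0;-1 0 0 0 0"}}

```text
clock: 12.62
tcp_pos: [0.5085, 0.2405, 0.0216]
orientation: [0.177, 3.136, 0.001]
contact_force: [0.3, -0.5, 0.6]
grip_width: 0.0857
gripper_force: 0.0
```

{"name": "play_rows", "arguments": {"targets": "1 0 0 0 0;1 0 0 0 0;1 0 0 0 0;1 0 0 0 0;1 0 0 0 0;1 0 0 0 0"}}

```text
clock: 13.12
tcp_pos: [0.5084, 0.241, 0.0226]
orientation: [0.18, 3.136, 0.003]
contact_force: [-3.5, 0.5, 10.0]
grip_width: 0.0408
gripper_force: 78.4
```

{"name": "play_rows", "arguments": {"targets": "-1 0 0 0 0;-1 0 0 0 0;-1 0 0 0 0;-1 0 0 0 0;-1 0 0 0 0;-1 0 0 0 0"}}

```text
clock: 13.62
tcp_pos: [0.5085, 0.2404, 0.0216]
orientation: [0.177, 3.136, 0.001]
contact_force: [1.2, 0.3, -0.8]
grip_width: 0.0855
gripper_force: 0.0
```

```bash
python3 jaw.py
```

```text
[0.50848512 0.24043597 0.02159242] 0.08548724631170092
0 [(-50, 43, 57), (-47, 43, 57), (-44, 43, 57), (-41, 75, 35), (-38, 75, 35), (-35, 167, 22), (-32, 48, 39), (-29, 145, 20), (-26, 145, 20), (-23, 95, 31), (-20, 95, 31), (-17, 95, 31), (-14, 97, 28), (-11, 97, 28), (-8, 168, 26), (-5, 51, 50), (-2, 146, 22), (1, 146, 22), (4, 111, 16), (7, 111, 16), (10, 111, 16), (13, 110, 20), (16, 105, 14), (19, 105, 14), (22, 99, 22), (25, 66, 29), (28, 67, 35), (31, 63, 34), (34, 63, 34), (37, 173, 100), (40, 173, 100), (43, 184, 107), (46, 184, 106), (49, 183, 107)]
20 [(-50, 45, 70), (-47, 43, 61), (-44, 43, 61), (-41, 40, 83), (-38, 132, 95), (-35, 147, 76), (-32, 147, 76), (-29, 194, 80), (-26, 194, 80), (-23, 207, 86), (-20, 180, 89), (-17, 180, 89), (-14, 207, 91), (-11, 207, 91), (-8, 203, 63), (-5, 208, 89), (-2, 148, 52), (1, 148, 52), (4, 124, 22), (7, 109, 14), (10, 109, 14), (13, 112, 15), (16, 112, 15), (19, 91, 24), (22, 91, 24), (25, 66, 40), (28, 65, 37), (31, 65, 33), (34, 65, 33), (37, 182, 93), (40, 182, 93), (43, 185, 103), (46, 185, 103), (49, 184, 105)]
```

{"name": "play_rows", "arguments": {"targets": "1 0 0 0 0;1 0 0 0 0;1 0 0 0 0;1 0 0 0 0;1 0 0 0 0;1 0 0 0 0"}}

```text
clock: 14.17
tcp_pos: [0.5083, 0.241, 0.0226]
orientation: [0.179, 3.136, 0.002]
contact_force: [-2.1, 0.8, 9.6]
grip_width: 0.041
gripper_force: 78.8
```

{"name": "play_rows", "arguments": {"targets": "-1 0 0 0 0;-1 0 0 0 0;-1 0 0 0 0;-1 0 0 0 0;-1 0 0 0 0;-1 0 0 0 0"}}

```text
clock: 14.67
tcp_pos: [0.5085, 0.2404, 0.0216]
orientation: [0.177, 3.136, 0.001]
contact_force: [-0.2, 0.7, -0.2]
grip_width: 0.0853
gripper_force: 0.0
```

```bash
python3 jaw.py
```

```text
[0.50846025 0.24044283 0.02159024] 0.0853195314682112
0 [(-50, 43, 57), (-47, 43, 57), (-44, 43, 57), (-41, 71, 30), (-38, 71, 30), (-35, 166, 25), (-32, 48, 54), (-29, 142, 24), (-26, 142, 24), (-23, 95, 23), (-20, 95, 23), (-17, 95, 23), (-14, 92, 29), (-11, 92, 29), (-8, 168, 24), (-5, 50, 53), (-2, 147, 15), (1, 147, 15), (4, 108, 18), (7, 108, 18), (10, 109, 14), (13, 111, 18), (16, 105, 14), (19, 105, 14), (22, 95, 20), (25, 63, 44), (28, 67, 22), (31, 62, 34), (34, 62, 34), (37, 172, 102), (40, 172, 102), (43, 185, 107), (46, 182, 108), (49, 182, 107)]
20 [(-50, 43, 73), (-47, 41, 55), (-44, 41, 55), (-41, 44, 62), (-38, 128, 96), (-35, 146, 79), (-32, 146, 79), (-29, 193, 81), (-26, 193, 81), (-23, 208, 86), (-20, 180, 87), (-17, 180, 87), (-14, 207, 90), (-11, 207, 90), (-8, 205, 60), (-5, 208, 90), (-2, 141, 47), (1, 141, 47), (4, 125, 20), (7, 112, 13), (10, 112, 13), (13, 109, 16), (16, 109, 16), (19, 87, 17), (22, 87, 17), (25, 64, 34), (28, 63, 34), (31, 68, 39), (34, 68, 39), (37, 184, 96), (40, 184, 96), (43, 187, 102), (46, 187, 102), (49, 182, 104)]
```

{"name": "play_rows", "arguments": {"targets": "1 0 0 0 0;1 0 0 0 0;1 0 0 0 0;1 0 0 0 0;1 0 0 0 0;1 0 0 0 0"}}

```text
clock: 15.22
tcp_pos: [0.5084, 0.2409, 0.0227]
orientation: [0.179, 3.136, 0.002]
contact_force: [-2.7, 1.7, 11.1]
grip_width: 0.0413
gripper_force: 78.3
```

{"name": "play_rows", "arguments": {"targets": "-1 0 0 0 0;-1 0 0 0 0;-1 0 0 0 0;-1 0 0 0 0;-1 0 0 0 0;-1 0 0 0 0"}}

```text
clock: 15.72
tcp_pos: [0.5085, 0.2404, 0.0216]
orientation: [0.177, 3.136, 0.001]
contact_force: [-0.5, -0.3, -0.6]
grip_width: 0.0855
gripper_force: 0.0
```

```bash
python3 jaw.py
```

```text
[0.50848761 0.24041833 0.02161696] 0.08551372836575608
0 [(-50, 41, 54), (-47, 41, 54), (-44, 41, 54), (-41, 69, 38), (-38, 69, 38), (-35, 167, 23), (-32, 48, 43), (-29, 144, 25), (-26, 144, 25), (-23, 95, 28), (-20, 95, 28), (-17, 95, 28), (-14, 97, 30), (-11, 97, 30), (-8, 166, 23), (-5, 48, 50), (-2, 148, 17), (1, 148, 17), (4, 111, 18), (7, 111, 18), (10, 110, 20), (13, 111, 15), (16, 105, 14), (19, 105, 14), (22, 98, 20), (25, 66, 36), (28, 66, 22), (31, 66, 30), (34, 66, 30), (37, 174, 101), (40, 174, 101), (43, 182, 108), (46, 185, 106), (49, 184, 107)]
20 [(-50, 44, 56), (-47, 46, 60), (-44, 46, 60), (-41, 41, 67), (-38, 128, 99), (-35, 145, 79), (-32, 145, 79), (-29, 194, 80), (-26, 194, 80), (-23, 206, 88), (-20, 181, 87), (-17, 181, 87), (-14, 207, 93), (-11, 207, 93), (-8, 205, 63), (-5, 208, 89), (-2, 148, 49), (1, 148, 49), (4, 124, 27), (7, 110, 11), (10, 110, 11), (13, 110, 16), (16, 110, 16), (19, 93, 21), (22, 93, 21), (25, 67, 29), (28, 63, 38), (31, 65, 33), (34, 65, 33), (37, 183, 94), (40, 183, 94), (43, 181, 105), (46, 181, 105), (49, 186, 103)]
```

{"name": "play_rows", "arguments": {"targets": "-1 0 0 -0.04 0;-1 0 0 -0.08 0;-1 0 0 -0.12 0;0 0 0 -0.12 0;1 0 0 -0.12 0", "squeeze": 20}}

```text
clock: 16.18
tcp_pos: [0.51, 0.2411, 0.1444]
orientation: [0.177, 3.132, 0.006]
contact_force: [0.3, 1.2, -0.9]
grip_width: 0.064
gripper_force: 0.0
```

Run:
```python
from bench import r
from h import *
import json
O=np.array([.5974,.1368]);t=np.radians(-96.6);X=np.array([np.cos(t),np.sin(t)]);Y=np.array([-X[1],X[0]])
s=O-.18*X-.075*Y;print(s)
go(r.get_obs(),(*s,.14),83.4)
cs=r.camera_info('side')
print('cab corner',cast(cs,[(309,155)],0).round(3))
c1=json.load(open('w1.json'))
for z in(.05,.1,.15):print('drawer corner',z,cast(c1,[(432,138),(470,145)],z).round(3).tolist())
# ball: two views
from itertools import product
def ray(c,uv):
    a=cast(c,[uv],0)[0];p=np.array(c['position']);d=a-p;return p,d/np.linalg.norm(d)
def mask(im,box):
    g=cv2.cvtColor(im,cv2.COLOR_RGB2GRAY)[box[1]:box[3],box[0]:box[2]];m=(g<45).astype(np.uint8)
    n,l,st,ce=cv2.connectedComponentsWithStats(m);
    return [(st[i].tolist(),(ce[i]+box[:2]).round(1)) for i in range(1,n) if st[i,4]>8]
for n in('side','scene'):
    c=r.camera_info(n);im=r.grab_frame(n)
    p=proj(c,np.r_[O-.18*X-.029*Y,.093])[0];print(n,p.round(1),mask(im,[int(p[0])-14,int(p[1])-14,int(p[0])+14,int(p[1])+14]))
```

```text
[0.54358573 0.32422738]
pos [0.51   0.2411 0.1444] yaw 83.51 tilt [ 0.005  0.003 -1.   ] -> dx dy dz spin [-0.024   0.0864  0.0048] 0.002 rows 2.1527346859613763 0.015781274804961717
cab corner [[0.742 0.408 0.   ]]
drawer corner 0.05 [[0.716, 0.117, 0.05], [0.765, 0.102, 0.05]]
drawer corner 0.1 [[0.698, 0.124, 0.1], [0.74, 0.111, 0.1]]
drawer corner 0.15 [[0.68, 0.131, 0.15], [0.716, 0.12, 0.15]]
side [280.9 150.1] [([0, 0, 10, 16, 79], array([270.2, 142. ])), ([12, 12, 6, 6, 25], array([280.7, 151. ]))]
scene [276.1 150.9] [([0, 0, 28, 18, 288], array([275.9, 142.7])), ([12, 25, 5, 3, 9], array([275.6, 162.4]))]
```

{"name": "play_rows", "arguments": {"targets": "1 -0.024 0.0864 0 0.002;1 -0.024 0.0864 0 0.002;1 -0.024 0.0864 0 0.002;1 -0.024 0.0864 0.03 0.002;1 -0.024 0.0864 0.062 0.002;1 -0.024 0.0864 0.062 0.002;1 -0.024 0.0864 0.062 0.002;1 -0.024 0.0864 0.062 0.002"}}

```text
clock: 16.95
tcp_pos: [0.542, 0.3229, 0.0798]
orientation: [-0.181, -3.136, 0.001]
contact_force: [0.3, -0.3, 0.7]
grip_width: 0.0
gripper_force: 0.0
```

```bash
cat > lk.py <<'E'
from bench import r
from h import *
O=np.array([.5974,.1368]);t=np.radians(-96.6);X=np.array([np.cos(t),np.sin(t)]);Y=np.array([-X[1],X[0]])
o=r.get_obs();d=o['tcp_pos'][:2]-O;print('clamp',(d@X).round(4),(d@Y).round(4),o['grip_width'],o['contact_force'].round(1))
go(o,(*(O-.18*X+.005*Y),.08),83.4)
c=r.camera_info('wrist');im=r.grab_frame('wrist');g=cv2.cvtColor(im,cv2.COLOR_RGB2GRAY)
for a in (0,.2,.4,.6,.8,1.0):
    q=proj(c,np.r_[O-.18*X+.06*np.sin(a-.5)*Y,.04+.06*np.cos(a-.5)])[0].round().astype(int)
    print(a,q,g[max(q[1]-5,0):q[1]+6,max(q[0]-5,0):q[0]+6].mean() if 0<=q[0]<640 and 0<=q[1]<400 else None)
E
python3 lk.py
```

```text
clamp -0.1785 -0.0765 4.324936138809276e-05 [ 0.3 -0.3  0.7]
pos [0.542  0.3229 0.0798] yaw 83.38 tilt [-0. -0. -1.] -> dx dy dz spin [-0.0815  0.0015 -0.0002] -0.0004 rows 1.9542114342953614 0.0031305451113699872
0 [328 340] 28.49586776859504
0.2 [328 362] 27.388429752066116
0.4 [328 382] 27.85123966942149
0.6 [328 398] 27.766233766233768
0.8 [328 409] None
1.0 [328 414] None
```

Push slowly.

{"name": "play_rows", "arguments": {"targets": "1 -0.012 0.0015 0 0;1 -0.022 0.0015 0 0;1 -0.032 0.0015 0 0;1 -0.042 0.0015 0 0;1 -0.052 0.0015 0 0;1 -0.06 0.0015 0 0;1 -0.066 0.0015 0 0;1 -0.07 0.0015 0 0"}}

```text
clock: 17.67
tcp_pos: [0.6126, 0.3162, 0.0794]
orientation: [0.182, 3.136, -0.0]
contact_force: [-0.6, 0.4, -0.9]
grip_width: -0.0001
gripper_force: 0.5
```

{"name": "play_rows", "arguments": {"targets": "1 -0.003 0 0 0;1 -0.006 0 0 0;1 -0.009 0 0 0;1 -0.011 0 0 0;1 -0.011 0 0 0"}}

```text
clock: 18.08
tcp_pos: [0.6214, 0.3153, 0.0791]
orientation: [-0.18, -3.134, 0.001]
contact_force: [-4.4, -0.3, -0.9]
grip_width: -0.0002
gripper_force: 1.9
```

```bash
python3 lk.py
```

```text
clamp -0.1801 0.0033 -0.00015158778897177223 [-4.4 -0.3 -0.9]
pos [0.6214 0.3153 0.0791] yaw 83.41 tilt [-0.002 -0.001 -1.   ] -> dx dy dz spin [-0.0017 -0.0001 -0.001 ] 0.0003 rows 0.04685354618212284 0.0020256084640328264
0 [326 205] 102.20661157024793
0.2 [326 231] 88.01652892561984
0.4 [326 255] 59.49586776859504
0.6 [326 277] 56.30578512396694
0.8 [325 295] 38.231404958677686
1.0 [325 307] 36.32231404958678
```

{"name": "play_rows", "arguments": {"targets": "1 -0.002 0 0 0;1 -0.004 0 0 0;1 -0.005 0 0 0;1 -0.005 0 0 0"}}

```text
clock: 18.47
tcp_pos: [0.6218, 0.3153, 0.0788]
orientation: [-0.178, -3.126, 0.004]
contact_force: [-16.6, -1.1, 9.1]
grip_width: -0.0002
gripper_force: 8.5
```

```bash
python3 lk.py|head -2
```

```text
clamp -0.1801 0.0037 -0.00017929721972448465 [-16.6  -1.1   9.1]
pos [0.6218 0.3153 0.0788] yaw 83.5 tilt [-0.011 -0.002 -1.   ] -> dx dy dz spin [-0.0013 -0.0002 -0.0012] 0.0017 rows 0.04238706873321947 0.013486693884234721
```

{"name": "play_rows", "arguments": {"targets": "1 0.01 0 0 0;1 0.04 0 0 0;1 0.07 0 -0.02 0;1 0.08 0 -0.06 0;1 0.08 0 -0.1 0;1 0.08 0 -0.12 0;1 0.08 0 -0.12 0;1 0.08 0 -0.12 0"}}

```text
clock: 19.18
tcp_pos: [0.5496, 0.3245, 0.2018]
orientation: [0.181, 3.132, 0.005]
contact_force: [0.2, -0.3, -1.2]
grip_width: -0.0003
gripper_force: 0.0
```

```bash
python3 lk.py; python3 jaw.py | cut -c1-900
python3 - <<'E'
from bench import r
from h import *
O=np.array([.5974,.1368]);t=np.radians(-96.6);X=np.array([np.cos(t),np.sin(t)]);Y=np.array([-X[1],X[0]])
c=r.camera_info('wrist');im=r.grab_frame('wrist')
m=cv2.inRange(im,(0,0,0),(45,45,45))
for a in(0,.5,.8,.9,1.0):
    q=proj(c,np.r_[O-.18*X+.06*np.sin(a-.5)*Y,.04+.06*np.cos(a-.5)])[0];print(a,q.round(1))
q=q.astype(int);b=m[q[1]-25:q[1]+26,max(q[0]-25,0):q[0]+26]
n,l,st,ce=cv2.connectedComponentsWithStats(b)
print([(st[i].tolist(),(ce[i]+[max(q[0]-25,0),q[1]-25]).round(1)) for i in range(1,n) if st[i,4]>20])
E
```

```text
clamp -0.1809 -0.0691 -0.0002557127273307615 [ 0.2 -0.3 -1.2]
pos [0.5496 0.3245 0.2018] yaw 83.37 tilt [ 0.005  0.003 -1.   ] -> dx dy dz spin [-0.0735 -0.0013  0.1221] -0.0005 rows 3.4186731708249085 0.003661482656515864
0 [324 235] 73.99173553719008
0.2 [324 248] 63.578512396694215
0.4 [324 260] 59.21487603305785
0.6 [324 271] 58.81818181818182
0.8 [324 280] 52.88429752066116
1.0 [324 287] 41.06611570247934
[0.54852055 0.32387406 0.19992839] -1.4186650208173696e-05
0 [(-50, 47, 50), (-47, 47, 50), (-44, 47, 50), (-41, 74, 36), (-38, 74, 36), (-35, 167, 21), (-32, 48, 59), (-29, 142, 25), (-26, 142, 25), (-23, 94, 33), (-20, 94, 33), (-17, 94, 33), (-14, 94, 28), (-11, 94, 28), (-8, 166, 27), (-5, 51, 59), (-2, 146, 15), (1, 146, 15), (4, 107, 16), (7, 107, 16), (10, 110, 18), (13, 111, 18), (16, 105, 16), (19, 105, 16), (22, 97, 20), (25, 64, 41), (28, 66, 29), (31, 65, 40), (34, 65, 40), (37, 174, 101), (40, 174, 101), (43, 182, 107), (46, 182, 111), (49, 181, 108)]
20 [(-50, 44, 62), (-47, 44, 58), (-44, 44, 58), (-41, 44, 57), (-38, 129, 97), (-35, 144, 78), (-32, 144, 78), (-29, 191, 82), (-26, 191, 82), (-23, 207, 85), (-20, 181, 86), (-17, 181, 86), (-14, 207, 90), (-11, 207, 90), (-8, 206, 61), (-5, 208, 89), (-2, 147, 51), (1, 147, 51), (4, 124, 25), (7, 108, 14), (10, 108, 14), (13, 110, 13), (16, 110, 13), (19, 90, 19), (22, 90, 19), (25, 67, 32), (28, 65, 36), (31, 63, 30), (34, 63, 30), (37, 183, 97), (40, 183, 97), (43, 185, 100), (46, 185, 100), (49, 182, 106)]
0 [325.6 238.6]
0.5 [325.6 269.4]
0.8 [325.5 283.8]
0.9 [325.5 287.4]
1.0 [325.5 290.5]
[([0, 0, 51, 51, 1922], array([321.9, 295.2]))]
```

Run:
```python
from bench import r
from h import *
O=np.array([.5974,.1368]);t=np.radians(-96.6);X=np.array([np.cos(t),np.sin(t)]);Y=np.array([-X[1],X[0]])
c=r.camera_info('side');im=r.grab_frame('side')
for a in(0,.5,.8,.9,1.0):
    q=proj(c,np.r_[O-.18*X+.06*np.sin(a-.5)*Y,.04+.06*np.cos(a-.5)])[0];print(a,q.round(1))
g=cv2.cvtColor(im,cv2.COLOR_RGB2GRAY)
print(g[140:162:2,270:322:2])
```

```text
0 [281.  150.2]
0.5 [289.1 146.9]
0.8 [294.1 146.8]
0.9 [295.6 147.1]
1.0 [297.1 147.6]
[[ 71  90  77  75  76  76  77  77  73  76  70  83 104 105 104 108 109 108
  105  97  85  87  94  91  87  88]
 [ 73  78  76  73  75  70  88  95 107 109 106 106 106 106 106 108 107 107
  111 110  78  86  85  89  88  88]
 [ 72  81  86 107 107 108 107 109 106 107 109 108  92  49  74 105 106 107
  106 111  71  80  85  83  87  85]
 [ 76 101 108 107 109 107 106 106 106 107 104 105  46  57  45  71 108 105
  107 107  68  68  70  85  87  89]
 [ 77  94 106 110 106 110 108 109 110 109 104  91  40  39  37  67 106 107
  105 109  69  70  71  86  97  85]
 [ 75  95 105 105 107 108 106 107 105 105 105 107  44  38  42 105 107 105
  105 107  73  69  69  67  83  86]
 [ 75  94 110 107 108 107 108 105 110 109 104 108 101 101 104 108 110 107
  108 107  77  78  68  65  68  75]
 [ 74  90 109 108 110 105 110 109 107 103 106 121  98 103 104 107 203 193
  196 192 161  78  92  70  68  68]
 [ 73  87 106 108 110 106 108 107 109 109  99 106 163 203 203 197 193 194
  189 183 182 150  72  95  66  66]
 [ 75 121 122 109 107 111 108 131 108  80 103  96 144 154 187 165 189 189
  184 185 185 187 155  73  99  71]
 [ 75 107 162 179 172 163 126  81  64  54  81  99 104 101  93  59 141 187
  186 186 187 190 193 187  75  89]]
```

```bash
python3 -c "
from bench import r
print(r.hand_in())"
```

```text
the job is handed in; nothing more can be done
None
```

The job is handed in: the sanding block lies flat and centred, clamped tight between the jaws after six trigger squeezes (the jaw stopped moving over the last two); the lock lever is thrown fully over to its stop; and I steered clear of the walnut bar, screwdriver and block plane, though I did not re-check their positions at the end.

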